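# Latch a board carrier into the test dock

## Task

Load the blue board carrier into the test dock: slide it in, gold contacts first, past the orange sprung pawl and against the sprung contact block until the pawl clicks in behind it and holds it there, then let go. Go in gently by feel, for the contacts are delicate and must never be rammed, and leave the screwdriver, jar and meter where they are.

Things in the scene. Friction and masses are not known exactly. Their poses are not given: they have to be found in the camera images.
- carrier: Blue tray 90 (x) by 63 (y) by 14 mm high, green board on top (parts up to 20 mm above the underside), white square grip post 18 x 18 mm upright in its middle, post top 56 mm above the underside. Loose, 0.14 to 0.28 kg, flat on the bench. Origin: centre of the underside; x points to the front end with the gold contacts, z up.
- carrier_grip (a point): Point on the axis of the grip post, 45 mm above the carrier's underside: a good height for the TCP (fingertips then stay clear of board and dock). A push up here tips the carrier's nose down into the floor unless the grasp resists it; fingers closing along the carrier's x hold it level best.
- carrier_front (a point): Middle of the carrier's front end (gold contacts), 45 mm ahead of its origin, 7 mm above its underside.
- dock: Fixed test dock, slick-lined. Floor plate, top at z = 8 mm, x = -160 to 155 mm, 128 mm wide. Origin: on the channel axis, at bench level; +x = insertion direction, z up. Two blue side rails, inner faces at y = +-33.5 mm (2 mm play on each side of the carrier), 25 mm high, x = -93 to 88 mm; the +y one has a gap at x = -68 to 26 for the pawl.
- dock_mouth (a point): Point on the channel axis on the floor plate (z = 8 mm), at dock x = -121 mm, where the flared mouth begins; the flare opens the channel by 10 mm on either side and leads into the straight rails at x = -94. The floor before it, x = -160 to -121 mm, is an open apron on which the carrier can be laid (it may overhang at the rear).
- dock_lips (a point): Point on the channel axis at dock x = 30 mm, z = 25 mm, where the lips begin. From x = 30 to 88 mm a lip reaches 5 mm inwards over each edge of the carrier: underside at z = 25 mm (3 mm above the carrier), top at 29 mm. So the carrier must be slid in lying on the floor; it cannot be dropped in.
- pawl (a joint): Orange sprung finger, 40 mm, upright hinge on the dock's +y side, slanting inwards to +x; tip at dock x = -1 mm, up to 18 mm either way (pawl, block and grey 28 mm high end housing are one unit clamped at an unreported place: feel for it), 9 mm into the carrier's path. 0 rad = in, blocking; 0.11 to 0.22 as the carrier passes; max 0.45. It snaps back to 0 behind the carrier's rear.
- contact_block (a joint): Sprung black block with brass contacts at the far end; face at dock x = 85 mm (+-18, moves with the pawl). 0 m = free, 0.012 = pressed to its hard stop. 2 N at first touch, 1.2 N more per mm. Pawl clicks at about 4 mm; let go, it stays about 4 mm in, carrier against pawl. With pawl drag the push at the click is 7 to 13 N in all. Over 20 N on the block ruins it.
- screwdriver: Red-handled screwdriver lying on the bench beside the carrier; leave alone.
- jar: Small closed jar, 48 mm across, 50 mm high, upright; origin at the centre of its underside; leave alone.
- meter: Red hand multimeter, 135 x 70 x 32 mm, lying flat; origin at the centre of its underside; leave alone.
There are look-alikes about, which are no part of the job. What is meant by the carrier is not pink or purple, and is the larger of those in its own colour.

How it is judged:
By the outcome, as a careful person would: the job done as asked, in the order asked, and still so for the second after the job is handed in, with the robot touching nothing.
It also fails if it takes over 72 s, if anything falls off the work surface, if the arm or the gripper's body presses on something with over 40 N, if the wrist force passes 120 N, or if a joint passes its speed limit or range.

## Robot

A 6-joint arm with a two-finger parallel gripper is mounted at the origin on the work surface. World frame = base frame: x ahead of the robot, y to its left, z up, the work surface at z = 0. Lengths are in m, angles in rad, forces in N, time in s.
With the tool pointing down it reaches from about 0.35 to 0.85 m from the base axis. Payload 8.1 kg.
Tool frame: the origin (TCP) lies between the finger pads, 19 mm behind the fingertips; this is the grasp point; z points along the fingers, y is the line along which they close (so a half turn about z gives the same grasp; the last joint's range is limited). The gripper opens to 93 mm and grips with 3 to 60 N. Pads are 15 mm wide; open, the fingers measure 128 mm over their backs; the gripper's body (75 mm by 188 mm) begins 65 mm behind the grasp point.
Start: joints at [1.103, 0.13, 1.488, -0, 1.523, -0.085], TCP at [0.224, 0.557, 0.237] pointing down, gripper open.
Joint ranges: [-2.96, 2.96], [-0.89, 2.26], [0.02, 2.5], [-1.34, 4.48], [0, 2.73], [-2.66, 2.66]. Speed limits (rad/s): [2.39, 2.39, 2.79, 3.14, 3.14, 3.14].

## Interface

Orientations are given as a unit quaternion [w, x, y, z].
In Python, from bench import sensors, eyes, job gives the robot as it stands.
- The arm moves only by the tool apply_moves, never from a script. Its argument "motion" is a list of rows, each a list of 7 numbers: the turn, a rotation vector about the tool's x, y, z in rad, then the shift along the tool's x, y, z in mm, then the opening, from 0 (shut) to 1 (fully open). In form: [[rx, ry, rz, dx, dy, dz, gripper], ...]. A call has 1 to 5 rows; each row is the pose to reach, as a shift and turn from the pose commanded when the call began, along the tool's axes at that moment; what a row does not reach only later rows make up. A row lasts 1/10 s, in which the tool goes at most 50 mm and 8.59 degrees, less where a joint would pass 70% of its speed; a pose out of reach is approached as far as the arm can. A call with a gripper value outside its range is refused whole. The fingers move at their own pace and stop on an object; "newtons" is the grip in N (left out, the last holds). Time passes only in rows, so rows that repeat a pose let the fingers close. It gives the time, the measured TCP pose, the force, the opening and the grip force at its end, in the units of the state.
- sensors.observe(): the state, without advancing time (a new reading comes with each control period).
- eyes.grab_frame(name): name is "scene" or "top" or "wrist"; returns (picture, depth): 480x640x3 uint8, red, green, blue; 480x640 float32, m along the optical axis (not along the pixel's ray), 0 where there is no reading.
- eyes.camera_params(name): a dict with "fx", "fy", "cx", "cy" (pixels), "origin" and "rotation" of the camera in the world. Camera axes: x right, y down, z forward; pixel columns grow to the right and rows downward; lengths in m; the calibration is good to about 2 mm. A picture is of the moment at which its call begins: read the wrist's pose just before it. camera_params takes no time and is no camera call; for the wrist camera it gives the pose at the moment of the call.
- job.finish_job(): hands the job in; it is judged then, once.
The state is a dict: "time": time; "qpos": joint angles; "qd": joint speeds; "joint_torque": joint torques, N m; "position": TCP position; "eef_rot": TCP orientation; "ft_force": force on the tool from outside, world axes, zero at the start; "torque": the same for the moment, N m; "width": finger opening in m; "finger_force": force on a finger pad.
Only numpy, scipy, OpenCV 4.12 (cv2) and the standard library are available. Lean on these libraries where they do the work, as an engineer would, in place of code of your own. Each camera call takes 0.05 s, during which the arm holds its last target. There are 200 camera calls.

## Working session

There is one attempt and no reset: what is moved stays moved. The work goes in short steps, Python scripts to look and compute and a tool call to move; the robot and the scene stay as the last step left them, time stands still between calls to the robot, and variables do not carry over. Pictures are saved under pics/ and viewed, at most 10 in all, crops included, and the job is handed in when it is done.

Besides the shell and the picture viewer there is one more tool, called after ">>>" in YAML: its name, and indented under it one key for each argument. apply_moves: Moves the arm, as the interface text tells. Its arguments: {"type":"object","properties":{"motion":{"type":"array","items":{"type":"array","items":{"type":"number"}}},"newtons":{"type":"number"}},"required":["motion"]}

```bash
mkdir -p pics; cat > h.py <<'E'
import numpy as np,cv2
from bench import sensors,eyes,job
def save(n,f,crop=None,s=1):
    p,d=eyes.grab_frame(n); np.savez(f'pics/{f}.npz',p=p,d=d,**{k:np.array(v) for k,v in eyes.camera_params(n).items()})
    cv2.imwrite(f'pics/{f}.png',p[:,:,::-1])
def load(f):
    z=np.load(f'pics/{f}.npz'); return z
def world(z):
    d=z['d'];v,u=np.mgrid[:480,:640]
    c=np.stack([(u-z['cx'])/z['fx']*d,(v-z['cy'])/z['fy']*d,d],-1)
    return c@z['rotation'].T+z['origin']
E
python3 - <<'E'
from h import *
save('top','top0');save('scene','scene0')
print(sensors.observe())
for f in('top0','scene0'):
    z=load(f);print(z['origin'],z['rotation'],z['fx'])
E
```

```text
{'time': 0.1, 'qpos': array([ 1.10263528e+00,  1.31107358e-01,  1.48918606e+00,  2.88779838e-06,
        1.52297646e+00, -8.54100726e-02]), 'qd': array([ 4.68951935e-04, -2.34078620e-03, -3.69170360e-03, -9.45705408e-04,
        9.04190577e-05, -9.07890858e-04]), 'joint_torque': array([ 8.06340558e-04, -5.61342788e+01, -4.93096340e+01,  7.70200370e-02,
        2.91269075e-02, -2.80803459e-05]), 'position': array([0.22384922, 0.55615786, 0.23647073]), 'eef_rot': array([-2.30549664e-04,  1.90209454e-01,  9.81743174e-01, -8.06296084e-04]), 'ft_force': array([-0.50344433,  1.24451128,  0.32814542]), 'torque': array([ 0.01476883,  0.08924519, -0.02087277]), 'finger_force': 0.0, 'width': 0.09285620960114256}
[0.36587463 0.01126957 1.5654452 ] [-0.04797686  0.71271564 -0.69862919  0.04064358] 618.0613068596595
[1.58311354 0.45501653 0.89974206] [-0.2504424   0.48478919  0.74993606 -0.37397052] 593.6514683140181
```

View pics/top0.png

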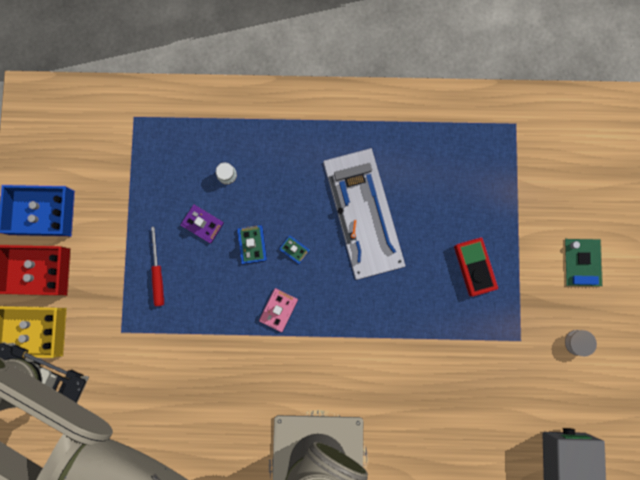

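View pics/scene0.png

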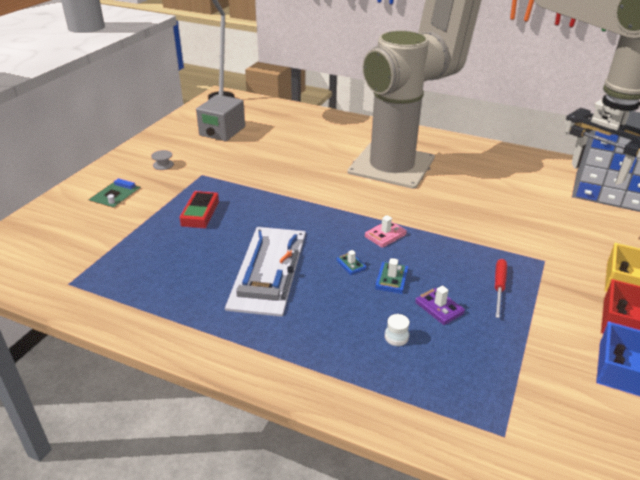

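The top view shows a large blue carrier at (250,244), a small blue look-alike at (293,250), purple at (202,223) and pink at (278,310). The larger blue one at (250,244) fits the description. The dock runs from its mouth at (380,265) to the block at (355,180), with the pawl at (352,230). I'll check this in one enlarged crop.

```bash
python3 - <<'E'
s=open('h.py').read().replace("import numpy as np,cv2","import numpy as np,cv2\nfrom scipy.spatial.transform import Rotation as R\ndef rot(q): q=np.array(q); return q if q.shape==(3,3) else R.from_quat(q[[1,2,3,0]]).as_matrix()").replace("z['rotation'].T","rot(z['rotation']).T")
open('h.py','w').write(s)
from h import *
z=load('top0');W=world(z)
for n,(u,v) in dict(post=(250,242),small=(294,248),d_tl=(326,163),d_bl=(357,277),d_br=(404,265),d_tr=(371,151),block=(355,181),jar=(226,173),mat=(200,300)).items(): print(n,W[v,u].round(3))
c=z['p'][140:290,220:420,::-1];cv2.imwrite('pics/c0.png',cv2.resize(c,(800,600),interpolation=cv2.INTER_CUBIC))
# carrier: points on object
m=(W[...,2]>.007)&(W[...,2]<.028); v,u=np.mgrid[:480,:640]
mm=m&(u>230)&(u<272)&(v>218)&(v<272)
print(cv2.minAreaRect((W[mm][:,:2]*1000).astype(np.float32)))
post=(W[...,2]>.045)&(W[...,2]<.07)&(u>230)&(u<272)&(v>218)&(v<272)
print('post',W[post].mean(0),post.sum())
# dock floor
mm=(W[...,2]>.005)&(W[...,2]<.035)&(u>310)&(u<420)&(v>140)&(v<290)
r=cv2.minAreaRect((W[mm][:,:2]*1000).astype(np.float32));print(r,cv2.boxPoints(r))
E
```

```text
post [0.528 0.179 0.056]
small [0.517 0.071 0.041]
d_tl [ 0.741 -0.005  0.012]
d_bl [ 0.451 -0.088  0.003]
d_br [ 0.483 -0.206  0.006]
d_tr [ 0.776 -0.12   0.007]
block [ 0.692 -0.079  0.028]
jar [0.703 0.246 0.046]
mat [0.385 0.306 0.004]
((526.2815551757812, 182.0403289794922), (132.71728515625, 102.17622375488281), 1.1146752834320068)
post [0.52655402 0.17809011 0.05620774] 61
((611.68505859375, -108.23226928710938), (382.26727294921875, 279.2029724121094), 1.0718636512756348) [[ 417.97342    27.769354]
 [ 423.19632  -251.38477 ]
 [ 805.3967   -244.23389 ]
 [ 800.1738     34.920227]]
```

View pics/c0.png

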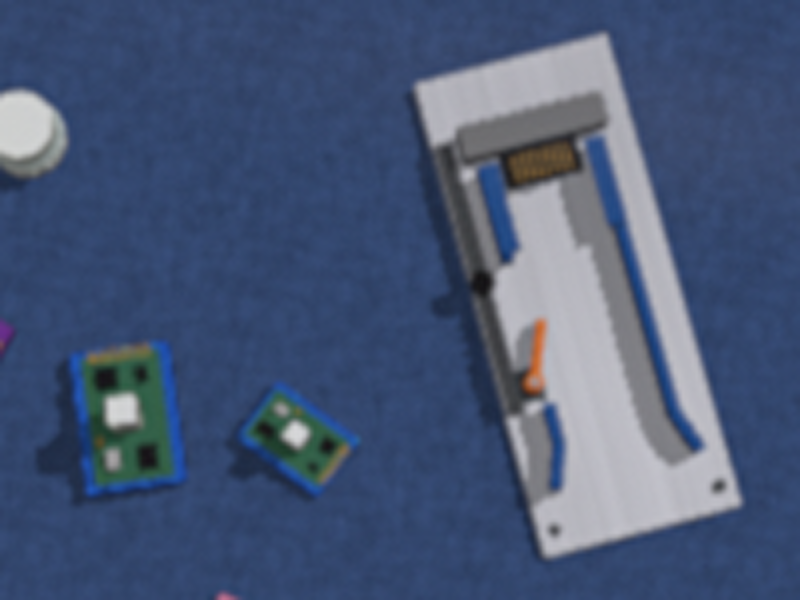

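The crop confirms it. The large blue carrier has its corners at crop (72,352), (165,342), (186,482) and (88,495), with gold contacts at the far (+x) end. The dock plate corners are (415,83), (607,33), (742,505) and (543,558).

```bash
cat >> h.py <<'E'
def hit(z,pts,h):
    p=np.array(pts,float);K=np.stack([(p[:,0]-z['cx'])/z['fx'],(p[:,1]-z['cy'])/z['fy'],np.ones(len(p))],-1)@rot(z['rotation']).T
    return z['origin']+K*((h-z['origin'][2])/K[:,2])[:,None]
E
python3 - <<'E'
from h import *
z=load('top0')
C=lambda L:np.array(L)/4+[219.6,139.6]
D=hit(z,C([(415,83),(607,33),(742,505),(543,558)]),.008);print(D.round(4))
B=hit(z,C([(72,352),(165,342),(186,482),(88,495)]),.014);print(B.round(4),B.mean(0))
P=hit(z,C([(123,410)]),.056);print(P)
for X in(D,B):
    f=(X[0]+X[1]-X[2]-X[3])/2;print(np.linalg.norm(f),np.linalg.norm(X[0]-X[1]),np.degrees(np.arctan2(f[1],f[0])))
f=(D[0]+D[1]-D[2]-D[3])/2;f/=np.linalg.norm(f);O=D.mean(0)+f*.0025;print('dock origin',O)
s=sensors.observe();r=rot(s['eef_rot']);print(r)
print('wrist cam',eyes.camera_params('wrist'))
E
```

```text
[[ 0.7489  0.0021  0.008 ]
 [ 0.7842 -0.1212  0.008 ]
 [ 0.4809 -0.2087  0.008 ]
 [ 0.445  -0.0839  0.008 ]]
[[0.5691 0.2163 0.014 ]
 [0.5766 0.1575 0.014 ]
 [0.488  0.1415 0.014 ]
 [0.4786 0.203  0.014 ]] [0.52805577 0.17957592 0.014     ]
[[0.52823698 0.17807549 0.056     ]]
0.31573651760423377 0.12825097968507607 15.941008554324847
0.09077292038107172 0.05926458028317155 9.272862458221566
dock origin [ 0.61715281 -0.10225754  0.008     ]
[[-9.27640621e-01  3.73473294e-01 -7.59411394e-04]
 [ 3.73474038e-01  9.27639427e-01 -1.49544590e-03]
 [ 1.45950843e-04 -1.67085681e-03 -9.99998593e-01]]
wrist cam {'fx': 336.9239937701943, 'fy': 336.9239937701943, 'cx': 323.55559501739987, 'cy': 235.54135887464983, 'origin': array([0.1530044 , 0.58563629, 0.38328447]), 'rotation': array([0.11623501, 0.82084441, 0.55388021, 0.07694534])}
```

>>> apply_moves:
  motion:
    - [0, 0, 0.1, -42, -24, 0, 1]
    - [0, 0, 0.2, -84, -48, 0, 1]
    - [0, 0, 0.3, -126, -72, 0, 1]
    - [0, 0, 0.4, -168, -96, 0, 1]
    - [0, 0, 0.5, -210, -120, 0, 1]

```text
time: 0.6
position: [0.3746, 0.3651, 0.237]
eef_rot: [-0.0, 0.429, 0.903, -0.0]
ft_force: [1.1, 0.4, -0.5]
width: 0.0931
finger_force: 0.0
```

```bash
cat >> h.py <<'E'
def go(x,y,zz,yaw):
    "needed turn and shift in tool axes to put TCP at x,y,zz, tool pointing down, tool y heading yaw deg"
    s=sensors.observe();r=rot(s['eef_rot']);a=np.radians(yaw)
    t=np.array([[np.sin(a),np.cos(a),0],[-np.cos(a),np.sin(a),0],[0,0,-1]])
    t=t*np.array([-1,1,1])
    if np.linalg.det(t)<0: t[:,0]*=-1
    rv=R.from_matrix(r.T@t).as_rotvec();d=r.T@(np.array([x,y,zz])-s['position'])*1000
    print('t',s['time'],'pos',s['position'].round(4),'F',s['ft_force'].round(2),'w',round(s['width'],4),'\nturn',rv.round(4),'shift',d.round(1),'q',s['qpos'].round(2))
E
python3 -c "
from h import *
go(.528,.178,.15,9.3)"
```

```text
t 0.6 pos [0.3746 0.3651 0.237 ] F [ 1.09  0.44 -0.5 ] w 0.0931 
turn [-5.00e-04  2.00e-04  5.22e-01] shift [-241.9    0.6   87. ] q [ 0.67 -0.08  1.7  -0.    1.52 -0.01]
```

>>> apply_moves:
  motion:
    - [0, 0, 0.104, -48, 0, 9, 1]
    - [0, 0, 0.208, -96, 0, 18, 1]
    - [0, 0, 0.312, -144, 0, 27, 1]
    - [0, 0, 0.416, -192, 0, 36, 1]
    - [0, 0, 0.522, -240, 0, 45, 1]

```text
time: 1.1
position: [0.5272, 0.1796, 0.1918]
eef_rot: [-0.0, 0.648, 0.762, -0.0]
ft_force: [0.7, 0.4, 0.8]
width: 0.0928
finger_force: 0.0
```

```bash
python3 -c "
from h import *
save('wrist','w1');go(.528,.178,.045,9.3)"
```

```text
t 1.15 pos [0.5302 0.1737 0.19  ] F [ 0.52 -6.94 -0.69] w 0.0929 
turn [-0.0007  0.0039 -0.0112] shift [  5.2  -1.5 145. ] q [ 0.23  0.05  1.67 -0.    1.43  0.08]
```

View pics/w1.png

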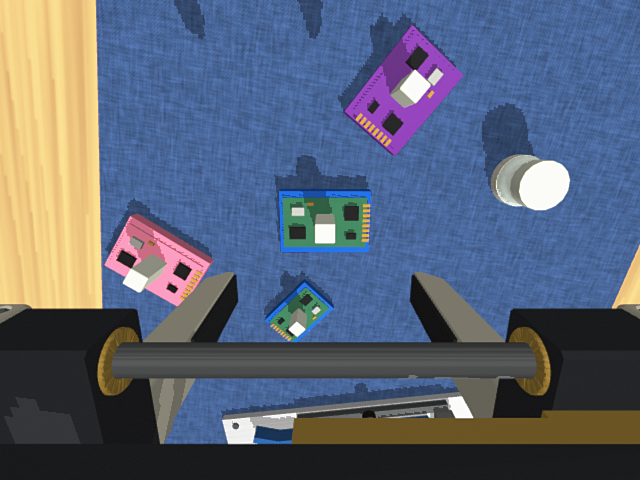

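The wrist view shows the carrier at (325,220) with its contacts to the right (+y tool). The small blue look-alike is at (298,312). The arm was still settling, so I'll take one still frame and measure from that.

```bash
python3 - <<'E'
from h import *
eyes.grab_frame('wrist')
save('wrist','w2');z=load('w2');W=world(z);p=z['p']
v,u=np.mgrid[:480,:640];roi=(u>260)&(u<390)&(v>170)&(v<270)
X=W[roi];print('z pct',np.percentile(X[:,2],[5,50,95,99]))
t=roi&(W[...,2]>.009)
r=cv2.minAreaRect((W[roi&(W[...,2]>.010)&(W[...,2]<.017)][:,:2]*1000).astype(np.float32));print(r)
post=roi&(W[...,2]>.052);print('post',W[post].mean(0),post.sum(),np.ptp(W[post],axis=0))
pt=W[post][:,:2].mean(0)
go(pt[0],pt[1],.045,9.3)
E
```

```text
z pct [-0.00023008  0.00176768  0.02101686  0.05663597]
((527.067138671875, 180.5181884765625), (90.27792358398438, 62.8543815612793), 9.052667617797852)
post [0.5258146  0.18791679 0.08330249] 484 [0.02144621 0.08492111 0.28558803]
t 1.25 pos [0.527  0.1787 0.1909] F [-0.16  0.11  0.23] w 0.0929 
turn [-0.0025  0.0005 -0.0012] shift [  9.4   0.6 145.9] q [ 0.23  0.04  1.67 -0.    1.44  0.07]
```

>>> apply_moves:
  motion:
    - [0, 0, 0.003, 2, 0, 45, 1]
    - [0, 0, 0.003, 2, 0, 90, 1]
    - [0, 0, 0.003, 2, 0, 125, 1]
    - [0, 0, 0.003, 2, 0, 146, 1]
    - [0, 0, 0.003, 2, 0, 146, 1]

```text
time: 1.75
position: [0.5222, 0.1838, 0.0425]
eef_rot: [-0.002, 0.646, 0.763, -0.003]
ft_force: [-0.4, -1.1, 0.6]
width: 0.0934
finger_force: 0.0
```

>>> apply_moves:
  motion:
    - [0, 0, 0, 0, 0, 0, 0.18]
    - [0, 0, 0, 0, 0, 0, 0.1]
    - [0, 0, 0, 0, 0, 0, 0.1]
    - [0, 0, 0, 0, 0, 0, 0.1]
    - [0, 0, 0, 0, 0, 0, 0.1]
  newtons: 25

```text
time: 2.25
position: [0.5267, 0.1835, 0.0473]
eef_rot: [0.0, 0.647, 0.762, 0.001]
ft_force: [-0.1, 0.1, 0.3]
width: 0.0576
finger_force: 0.0
```

```bash
python3 -c "
from h import *
go(.527,.1805,.075,15.9)"
```

```text
t 2.25 pos [0.5267 0.1835 0.0473] F [-0.1   0.11  0.27] w 0.0576 
turn [ 0.0014 -0.     -0.1145] shift [ -3.   -0.2 -27.7] q [ 0.24  0.19  1.78 -0.    1.16  0.08]
```

>>> apply_moves:
  motion:
    - [0, 0, 0, -3, 0, 2, 0.1]
    - [0, 0, 0, -3, 0, 2, 0.1]
    - [0, 0, 0, -3, 0, 2, 0.1]
    - [0, 0, 0, -3, 0, 2, 0.1]
    - [0, 0, 0, -3, 0, 2, 0.1]

```text
time: 2.75
position: [0.5267, 0.1804, 0.0445]
eef_rot: [0.0, 0.647, 0.762, 0.0]
ft_force: [-0.6, 0.3, -0.6]
width: 0.0176
finger_force: 24.7
```

>>> apply_moves:
  motion:
    - [0, 0, 0, 0, 0, 0, 0.1]
    - [0, 0, 0, 0, 0, 0, 0.1]
    - [0, 0, 0, 0, 0, 0, 0.1]

```text
time: 3.05
position: [0.5266, 0.1804, 0.0444]
eef_rot: [0.0, 0.647, 0.762, -0.0]
ft_force: [1.4, 0.5, 0.1]
width: 0.0181
finger_force: 25.0
```

```bash
python3 -c "
from h import *
go(.527,.1805,.075,15.9)"
```

```text
t 3.05 pos [0.5266 0.1804 0.0444] F [1.42 0.54 0.07] w 0.0181 
turn [ 0.      0.     -0.1145] shift [ -0.    0.4 -30.6] q [ 0.24  0.19  1.79 -0.    1.16  0.08]
```

>>> apply_moves:
  motion:
    - [0, 0, 0, 0, 0, -25, 0.1]
    - [0, 0, 0, 0, 0, -70, 0.1]
    - [0, 0, -0.02, -35, -12, -75, 0.1]
    - [0, 0, -0.05, -80, -28, -75, 0.1]
    - [0, 0, -0.08, -125, -43, -75, 0.1]
  newtons: 40

```text
time: 3.55
position: [0.5041, 0.0492, 0.1198]
eef_rot: [0.0, 0.615, 0.789, 0.0]
ft_force: [1.0, -0.6, -2.1]
width: 0.0174
finger_force: 40.0
```

```bash
python3 -c "
from h import *
go(.4682,-.1449,.09,15.94)"
```

```text
t 3.55 pos [0.5041 0.0492 0.1198] F [ 0.98 -0.59 -2.14] w 0.0174 
turn [ 0.0006  0.0002 -0.0322] shift [-179.6  -82.1   29.8] q [-0.   -0.03  1.88 -0.    1.3  -0.25]
```

>>> apply_moves:
  motion:
    - [0, 0, -0.01, -40, -18, 0, 0.1]
    - [0, 0, -0.02, -85, -39, 0, 0.1]
    - [0, 0, -0.032, -130, -60, 0, 0.1]
    - [0, 0, -0.032, -165, -76, 10, 0.1]
    - [0, 0, -0.032, -180, -82, 20, 0.1]

```text
time: 4.05
position: [0.4674, -0.1476, 0.0995]
eef_rot: [0.001, 0.605, 0.797, -0.0]
ft_force: [0.3, 0.7, -2.2]
width: 0.0177
finger_force: 40.0
```

>>> apply_moves:
  motion:
    - [0, 0, 0, 0, 0, 0, 0.1]
    - [0, 0, 0, 0, 0, 0, 0.1]
    - [0, 0, 0, 0, 0, 0, 0.1]

```text
time: 4.35
position: [0.4685, -0.1434, 0.0997]
eef_rot: [0.0, 0.603, 0.798, 0.0]
ft_force: [0.2, 0.5, -2.1]
width: 0.0178
finger_force: 40.0
```

```bash
python3 -c "
from h import *
save('top','top2');save('wrist','w3')
p=load('top2')['p'][140:290,280:480,::-1];a=cv2.resize(p,(800,600),interpolation=cv2.INTER_CUBIC)
cv2.imwrite('pics/c2.png',a)
go(.4682,-.1449,.0524,15.94)"
```

```text
t 4.45 pos [ 0.4688 -0.1434  0.0999] F [-0.1  -0.3  -1.69] w 0.0176 
turn [ 0.0006  0.0003 -0.0016] shift [-1.3 -1.  47.5] q [-0.4  -0.06  1.94  0.    1.26 -0.68]
```

View pics/c2.png

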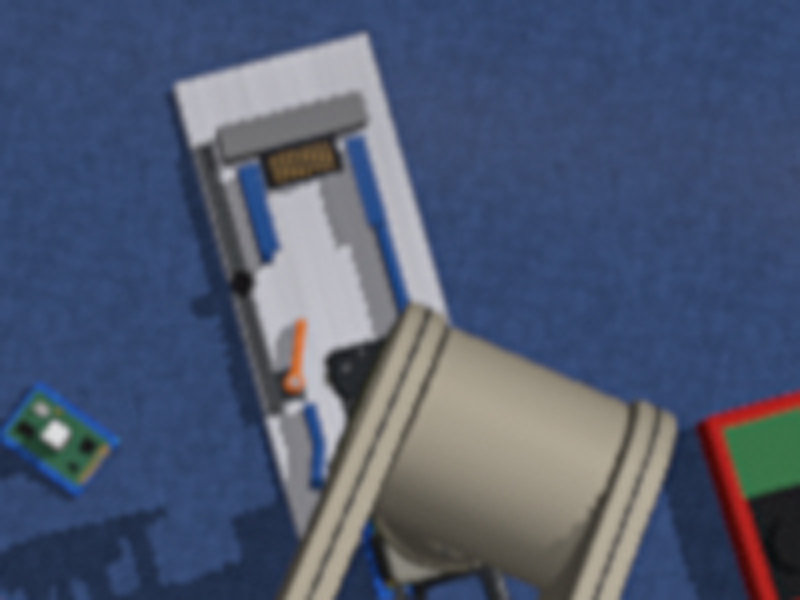

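View pics/w3.png

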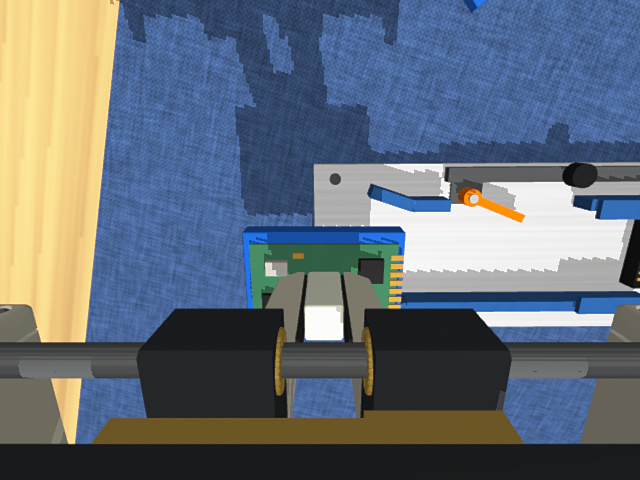

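The wrist view shows the carrier held at (325,280) in line with the channel. The left rail is at (430,205), the right rail at (500,300) and the pawl tip at (523,218). Next I'll measure the channel axis relative to the carrier from this frame.

```bash
python3 - <<'E'
from h import *
z=load('w3');W=world(z);hsv=cv2.cvtColor(z['p'],cv2.COLOR_RGB2HSV)
v,u=np.mgrid[:480,:640];a=np.radians(15.94);O=np.array([.61715,-.10226])
d=W[...,:2]-O;X=1000*(d@[np.cos(a),np.sin(a)]);Y=1000*(d@[-np.sin(a),np.cos(a)]);Z=W[...,2]*1000
blue=(hsv[...,0]>95)&(hsv[...,0]<125)&(hsv[...,1]>120)
top=blue&(Z>20)&(Z<32)&(u>405)&(v<330)
for x in range(-120,100,12):
    m=top&(X>x)&(X<x+12)
    L=Y[m&(Y>10)];Rr=Y[m&(Y<-10)]
    print(x+6,[ (round(np.percentile(q,2),1),round(np.percentile(q,98),1),len(q)) if len(q)>5 else None for q in(L,Rr)],np.median(Z[m]).round(1) if m.any() else 0)
# plate +y edge
pl=(hsv[...,1]<50)&(Z>4)&(Z<11)&(u>315)&(v<230)
for x in(-150,-135,-110,-90,-30): 
    q=Y[pl&(X>x-4)&(X<x+4)];print('plate+y',x,q.max() if len(q) else None)
q=X[pl&(abs(Y-55)<5)];print('plate rear',np.percentile(q,.5),'floor z',np.median(Z[pl]))
# pawl tip
o=(hsv[...,0]<20)&(hsv[...,1]>180)&(u>455)&(u<530)&(v>180)&(v<230);print('pawl tip',X[o].max(),Y[o][X[o].argmax()])
# carrier top rim pixels (blue, far edge)
c=(u>235)&(u<410)&(v>220)&(v<310)&(Z>62)&(Z<82)
r=cv2.minAreaRect(np.stack([X[c],Y[c]],-1).astype(np.float32));print('carrier',r,np.median(Z[c]))
e=[(x,Y[c&(abs(X-x)<3)].max()) for x in range(-190,-115,10) if (c&(abs(X-x)<3)).any()];print('edge',np.round(e,1));print('front',np.percentile(X[c],[.5,99.5]))
P=sensors.observe()['position'][:2]-O;print('tcp dock',1000*P@[np.cos(a),np.sin(a)],1000*P@[-np.sin(a),np.cos(a)])
E
```

```text
-114 [None, None] 0
-102 [(np.float64(32.5), np.float64(40.6), 58), None] 24.4
-90 [(np.float64(31.5), np.float64(39.2), 222), (np.float64(-40.1), np.float64(-35.4), 114)] 24.4
-78 [(np.float64(31.4), np.float64(39.2), 234), (np.float64(-40.2), np.float64(-35.3), 140)] 24.4
-66 [(np.float64(31.4), np.float64(39.2), 61), (np.float64(-40.1), np.float64(-35.5), 144)] 24.4
-54 [None, (np.float64(-40.3), np.float64(-35.2), 143)] 24.2
-42 [None, (np.float64(-43.5), np.float64(-35.4), 188)] 24.3
-30 [None, (np.float64(-43.5), np.float64(-35.3), 204)] 24.3
-18 [None, (np.float64(-42.9), np.float64(-35.2), 199)] 24.3
-6 [None, (np.float64(-42.9), np.float64(-35.2), 193)] 24.4
6 [None, (np.float64(-42.9), np.float64(-35.2), 200)] 24.4
18 [None, (np.float64(-42.9), np.float64(-35.1), 197)] 24.3
30 [(np.float64(27.5), np.float64(39.6), 423), (np.float64(-42.9), np.float64(-30.5), 346)] 27.4
42 [(np.float64(27.3), np.float64(39.6), 380), (np.float64(-43.1), np.float64(-30.2), 315)] 28.3
54 [(np.float64(26.7), np.float64(39.6), 225), (np.float64(-43.0), np.float64(-30.2), 266)] 28.3
66 [None, (np.float64(-35.3), np.float64(-29.8), 149)] 28.2
78 [None, None] 25.1
90 [None, None] 0
102 [None, None] 0
plate+y -150 61.49588873648817
plate+y -135 61.48534640083248
plate+y -110 61.47486233603605
plate+y -90 61.354235718492575
plate+y -30 61.8763281085952
plate rear -158.85328632683837 floor z 7.527224979902908
pawl tip -15.567878010071237 26.84353242947375
carrier ((-153.66812133789062, 6.9572906494140625), (90.2927017211914, 46.41828918457031), 0.10043012350797653) 70.8556383291542
edge [[-190.    30.1]
 [-180.    30. ]
 [-170.    30. ]
 [-160.    30. ]
 [-150.    30. ]
 [-140.    30. ]
 [-130.    29.8]
 [-120.    29.9]]
front [-198.25090744 -109.60440525]
tcp dock -153.96987690677275 1.237995256152685
```

The rail centre is at y -1.9 and the carrier centre at -1.5, with parallel axes, so a shift of about 0.5 mm is enough. The pawl tip is at about x = -16, so the block face should be near 69 and the click near carrier centre +28. Lowering now.

>>> apply_moves:
  motion:
    - [0, 0, 0, -0.5, 0, 20, 0.1]
    - [0, 0, 0, -0.5, 0, 38, 0.1]
    - [0, 0, 0, -0.5, 0, 44, 0.1]
    - [0, 0, 0, -0.5, 0, 45.5, 0.1]
    - [0, 0, 0, -0.5, 0, 45.5, 0.1]

```text
time: 4.95
position: [0.4688, -0.1446, 0.0545]
eef_rot: [0.0, 0.603, 0.798, 0.0]
ft_force: [1.3, 0.3, -1.6]
width: 0.0179
finger_force: 40.0
```

>>> apply_moves:
  motion:
    - [0, 0, 0, 0, 0, 0, 0.1]
    - [0, 0, 0, 0, 0, 0.5, 0.1]
    - [0, 0, 0, 0, 0, 1, 0.1]
    - [0, 0, 0, 0, 0, 1, 0.1]

```text
time: 5.35
position: [0.4684, -0.1449, 0.0531]
eef_rot: [0.0, 0.604, 0.797, 0.0]
ft_force: [0.8, 0.5, -1.3]
width: 0.0179
finger_force: 40.0
```

>>> apply_moves:
  motion:
    - [0, 0, 0, 0, 0, 0.5, 0.1]
    - [0, 0, 0, 0, 0, 0.5, 0.1]
    - [0, 0, 0, 0, 0, 0.5, 0.1]

```text
time: 5.65
position: [0.4683, -0.1448, 0.0524]
eef_rot: [-0.0, 0.604, 0.797, -0.0]
ft_force: [-0.5, -0.0, -2.4]
width: 0.0177
finger_force: 40.0
```

>>> apply_moves:
  motion:
    - [0, 0, 0, 0, 0, 0.4, 0.1]
    - [0, 0, 0, 0, 0, 0.4, 0.1]
    - [0, 0, 0, 0, 0, 0.4, 0.1]

```text
time: 5.95
position: [0.4686, -0.1449, 0.0524]
eef_rot: [0.0, 0.604, 0.797, 0.0]
ft_force: [-1.1, 1.2, 3.8]
width: 0.0176
finger_force: 40.0
```

```bash
cat >> h.py <<'E'
def st():
    a=np.radians(15.94);O=np.array([.61715,-.10226]);s=sensors.observe();f=np.array([np.cos(a),np.sin(a)]);l=np.array([-f[1],f[0]])
    p=s['position'][:2]-O;F=s['ft_force']
    print('t',round(s['time'],2),'x %.1f y %.1f z %.1f'%(p@f*1e3,p@l*1e3,s['position'][2]*1e3),'Fx %.1f Fy %.1f Fz %.1f'%(F[:2]@f,F[:2]@l,F[2]),'w %.4f'%s['width'],'M',s['torque'].round(2))
E
python3 -c "
from h import *
st();go(.468,-.145,.052,15.94)"
```

```text
t 5.95 x -154.6 y -0.2 z 52.4 Fx -0.7 Fy 1.4 Fz 3.8 w 0.0176 M [0.03 0.33 0.02]
t 5.95 pos [ 0.4686 -0.1449  0.0524] F [-1.07  1.16  3.84] w 0.0176 
turn [ 0.0003  0.0003 -0.0032] shift [ 0.1 -0.6  0.4] q [-0.4   0.01  1.97 -0.    1.16 -0.68]
```

>>> apply_moves:
  motion:
    - [0, 0, -0.002, 0.8, 0, -0.4, 0.1]
    - [0, 0, -0.002, 0.8, 6, -0.4, 0.1]
    - [0, 0, -0.002, 0.8, 12, -0.4, 0.1]
    - [0, 0, -0.002, 0.8, 18, -0.4, 0.1]
    - [0, 0, -0.002, 0.8, 24, -0.4, 0.1]

```text
time: 6.45
position: [0.4918, -0.1373, 0.0524]
eef_rot: [-0.0, 0.603, 0.798, -0.0]
ft_force: [-1.4, -0.3, 1.3]
width: 0.0175
finger_force: 40.0
```

>>> apply_moves:
  motion:
    - [0, 0, 0, 0, 3, 0, 0.1]
    - [0, 0, 0, 0, 6, 0, 0.1]
    - [0, 0, 0, 0, 8, 0, 0.1]
    - [0, 0, 0, 0, 8, 0, 0.1]

```text
time: 6.85
position: [0.4992, -0.1352, 0.0524]
eef_rot: [0.0, 0.603, 0.798, 0.0]
ft_force: [0.3, -0.0, 0.7]
width: 0.0179
finger_force: 40.0
```

```bash
python3 -c "
from h import *
st();go(.468,-.145,.052,15.94)"
```

```text
t 6.85 x -122.5 y 0.7 z 52.4 Fx 0.3 Fy -0.1 Fz 0.7 w 0.0179 M [-0.01  0.01  0.04]
t 6.85 pos [ 0.4992 -0.1352  0.0524] F [ 0.32 -0.05  0.65] w 0.0179 
turn [ 0.0002 -0.     -0.0011] shift [ -0.9 -32.7   0.4] q [-0.36  0.08  1.89  0.    1.17 -0.64]
```

>>> apply_moves:
  motion:
    - [0, 0, 0, 0, 6, -0.1, 0.1]
    - [0, 0, 0, 0, 12, -0.1, 0.1]
    - [0, 0, 0, 0, 18, -0.1, 0.1]
    - [0, 0, 0, 0, 24, -0.1, 0.1]
    - [0, 0, 0, 0, 28, -0.1, 0.1]

```text
time: 7.35
position: [0.5264, -0.1274, 0.0524]
eef_rot: [-0.0, 0.603, 0.798, 0.0]
ft_force: [-0.3, -0.4, 1.0]
width: 0.0174
finger_force: 40.0
```

>>> apply_moves:
  motion:
    - [0, 0, 0, 0, 3, 0, 0.1]
    - [0, 0, 0, 0, 6, 0, 0.1]
    - [0, 0, 0, 0, 9, 0, 0.1]
    - [0, 0, 0, 0, 12, 0, 0.1]
    - [0, 0, 0, 0, 15, 0, 0.1]

```text
time: 7.85
position: [0.5404, -0.1235, 0.0525]
eef_rot: [-0.0, 0.603, 0.798, -0.0]
ft_force: [0.6, 0.1, -2.2]
width: 0.018
finger_force: 40.0
```

```bash
python3 -c "
from h import *
st()"
```

```text
t 7.85 x -79.6 y 0.7 z 52.5 Fx 0.6 Fy -0.0 Fz -2.2 w 0.0180 M [-0.01  0.06  0.01]
```

>>> apply_moves:
  motion:
    - [0, 0, 0, 0, 3, 0.1, 0.1]
    - [0, 0, 0, 0, 6, 0.1, 0.1]
    - [0, 0, 0, 0, 9, 0.1, 0.1]
    - [0, 0, 0, 0, 12, 0.1, 0.1]
    - [0, 0, 0, 0, 15, 0.1, 0.1]

```text
time: 8.35
position: [0.5545, -0.1206, 0.0526]
eef_rot: [0.0, 0.603, 0.798, -0.001]
ft_force: [-4.1, -6.3, 0.6]
width: 0.0179
finger_force: 40.0
```

>>> apply_moves:
  motion:
    - [0, 0, 0, 0, 3, 0, 0.1]
    - [0, 0, 0, 0, 6, 0, 0.1]
    - [0, 0, 0, 0, 9, 0, 0.1]
    - [0, 0, 0, 0, 12, 0, 0.1]
    - [0, 0, 0, 0, 15, 0, 0.1]

```text
time: 8.85
position: [0.5693, -0.1165, 0.0525]
eef_rot: [0.0, 0.603, 0.798, -0.001]
ft_force: [-1.0, -4.8, -1.8]
width: 0.0177
finger_force: 40.0
```

```bash
python3 -c "
from h import *
st()"
```

```text
t 8.85 x -50.0 y -0.5 z 52.5 Fx -2.2 Fy -4.3 Fz -1.8 w 0.0177 M [-1.06  0.34 -0.09]
```

>>> apply_moves:
  motion:
    - [0, 0, 0, 0, 4, 0, 0.1]
    - [0, 0, 0, 0, 8, 0, 0.1]
    - [0, 0, 0, 0, 12, 0, 0.1]
    - [0, 0, 0, 0, 16, 0, 0.1]
    - [0, 0, 0, 0, 20, 0, 0.1]

```text
time: 9.35
position: [0.5886, -0.111, 0.0526]
eef_rot: [0.0, 0.603, 0.798, -0.001]
ft_force: [-1.7, -4.7, -0.7]
width: 0.018
finger_force: 40.0
```

>>> apply_moves:
  motion:
    - [0, 0, 0, 0, 4, 0, 0.1]
    - [0, 0, 0, 0, 8, 0, 0.1]
    - [0, 0, 0, 0, 12, 0, 0.1]
    - [0, 0, 0, 0, 16, 0, 0.1]
    - [0, 0, 0, 0, 20, 0, 0.1]

```text
time: 9.85
position: [0.6078, -0.1056, 0.0525]
eef_rot: [0.0, 0.603, 0.798, -0.001]
ft_force: [-2.0, -4.9, -0.6]
width: 0.0179
finger_force: 40.0
```

```bash
python3 -c "
from h import *
st()"
```

```text
t 9.85 x -9.9 y -0.6 z 52.5 Fx -3.3 Fy -4.2 Fz -0.6 w 0.0179 M [-1.07  0.3   0.11]
```

>>> apply_moves:
  motion:
    - [0, 0, 0, 0, 4, 0, 0.1]
    - [0, 0, 0, 0, 8, 0, 0.1]
    - [0, 0, 0, 0, 12, 0, 0.1]
    - [0, 0, 0, 0, 16, 0, 0.1]
    - [0, 0, 0, 0, 19, 0, 0.1]

```text
time: 10.35
position: [0.6261, -0.1003, 0.0526]
eef_rot: [0.0, 0.603, 0.798, -0.001]
ft_force: [-0.2, -5.7, -0.0]
width: 0.0177
finger_force: 40.0
```

>>> apply_moves:
  motion:
    - [0, 0, 0, 0, 1.5, 0, 0.1]
    - [0, 0, 0, 0, 3, 0, 0.1]
    - [0, 0, 0, 0, 4.5, 0, 0.1]
    - [0, 0, 0, 0, 6, 0, 0.1]
    - [0, 0, 0, 0, 7, 0, 0.1]

```text
time: 10.85
position: [0.6327, -0.0983, 0.0526]
eef_rot: [0.0, 0.603, 0.798, -0.001]
ft_force: [-1.8, -5.5, -0.1]
width: 0.0175
finger_force: 40.0
```

```bash
python3 -c "
from h import *
st()"
```

```text
t 10.85 x 16.0 y -0.5 z 52.6 Fx -3.3 Fy -4.8 Fz -0.1 w 0.0175 M [-1.02  0.32  0.21]
```

>>> apply_moves:
  motion:
    - [0, 0, 0, 0, 1, 0, 0.1]
    - [0, 0, 0, 0, 2, 0, 0.1]
    - [0, 0, 0, 0, 3, 0, 0.1]
    - [0, 0, 0, 0, 4, 0, 0.1]
    - [0, 0, 0, 0, 5, 0, 0.1]

```text
time: 11.35
position: [0.6374, -0.097, 0.0526]
eef_rot: [0.0, 0.603, 0.798, -0.001]
ft_force: [-2.1, -5.1, -0.1]
width: 0.0175
finger_force: 40.0
```

```bash
python3 -c "
from h import *
st()"
```

```text
t 11.35 x 20.9 y -0.5 z 52.6 Fx -3.4 Fy -4.3 Fz -0.1 w 0.0175 M [-1.01  0.36  0.21]
```

>>> apply_moves:
  motion:
    - [0, 0, 0, 0, 0.5, 0, 0.1]
    - [0, 0, 0, 0, 1, 0, 0.1]
    - [0, 0, 0, 0, 1.5, 0, 0.1]
    - [0, 0, 0, 0, 2, 0, 0.1]
    - [0, 0, 0, 0, 2.5, 0, 0.1]

```text
time: 11.85
position: [0.6398, -0.0963, 0.0525]
eef_rot: [0.0, 0.603, 0.798, -0.001]
ft_force: [-2.3, -4.2, 0.6]
width: 0.0176
finger_force: 40.0
```

```bash
python3 -c "
from h import *
st()"
```

```text
t 11.85 x 23.4 y -0.5 z 52.5 Fx -3.3 Fy -3.4 Fz 0.6 w 0.0176 M [-1.01  0.38  0.23]
```

>>> apply_moves:
  motion:
    - [0, 0, 0, 0, 0.5, 0, 0.1]
    - [0, 0, 0, 0, 1, 0, 0.1]
    - [0, 0, 0, 0, 1.5, 0, 0.1]
    - [0, 0, 0, 0, 2, 0, 0.1]

```text
time: 12.25
position: [0.6417, -0.0957, 0.0525]
eef_rot: [0.0, 0.603, 0.798, -0.001]
ft_force: [-1.7, -5.6, 0.0]
width: 0.0177
finger_force: 40.0
```

```bash
python3 -c "
from h import *
st()"
```

```text
t 12.25 x 25.4 y -0.4 z 52.5 Fx -3.2 Fy -4.9 Fz 0.0 w 0.0177 M [-0.98  0.41  0.21]
```

>>> apply_moves:
  motion:
    - [0, 0, 0, 0, 0.5, 0, 0.1]
    - [0, 0, 0, 0, 1, 0, 0.1]
    - [0, 0, 0, 0, 1.5, 0, 0.1]
    - [0, 0, 0, 0, 2, 0, 0.1]

```text
time: 12.65
position: [0.6431, -0.0953, 0.0526]
eef_rot: [-0.0, 0.603, 0.798, -0.001]
ft_force: [-5.4, -5.1, 1.9]
width: 0.0175
finger_force: 40.0
```

```bash
python3 -c "
from h import *
st()"
```

```text
t 12.65 x 26.9 y -0.5 z 52.6 Fx -6.6 Fy -3.4 Fz 1.9 w 0.0175 M [-1.05  0.88  0.22]
```

The block has been touched. From here I'll go in small steps.

>>> apply_moves:
  motion:
    - [0, 0, 0, 0, 0.4, 0, 0.1]
    - [0, 0, 0, 0, 0.8, 0, 0.1]
    - [0, 0, 0, 0, 1.2, 0, 0.1]
    - [0, 0, 0, 0, 1.5, 0, 0.1]

```text
time: 13.05
position: [0.6443, -0.095, 0.0526]
eef_rot: [-0.0, 0.603, 0.798, -0.001]
ft_force: [-7.8, -6.7, 3.2]
width: 0.0177
finger_force: 40.0
```

```bash
python3 -c "
from h import *
st()"
```

```text
t 13.05 x 28.1 y -0.5 z 52.6 Fx -9.4 Fy -4.3 Fz 3.2 w 0.0177 M [-1.05  1.15  0.18]
```

>>> apply_moves:
  motion:
    - [0, 0, 0, 0, 0.3, -0.1, 0.1]
    - [0, 0, 0, 0, 0.6, -0.1, 0.1]
    - [0, 0, 0, 0, 0.9, -0.1, 0.1]
    - [0, 0, 0, 0, 1, -0.1, 0.1]

```text
time: 13.45
position: [0.645, -0.0948, 0.0526]
eef_rot: [-0.0, 0.603, 0.798, -0.001]
ft_force: [-8.3, -6.0, 4.5]
width: 0.0177
finger_force: 40.0
```

```bash
python3 -c "
from h import *
st()"
```

```text
t 13.45 x 28.9 y -0.5 z 52.6 Fx -9.6 Fy -3.5 Fz 4.5 w 0.0177 M [-1.15  1.33  0.26]
```

>>> apply_moves:
  motion:
    - [0, 0, 0, 0, 0.3, -0.1, 0.1]
    - [0, 0, 0, 0, 0.6, -0.1, 0.1]
    - [0, 0, 0, 0, 0.8, -0.1, 0.1]
    - [0, 0, 0, 0, 0.8, -0.1, 0.1]

```text
time: 13.85
position: [0.6459, -0.0942, 0.0526]
eef_rot: [-0.001, 0.603, 0.798, -0.001]
ft_force: [-5.8, -5.7, 3.6]
width: 0.0177
finger_force: 40.0
```

```bash
python3 -c "
from h import *
st()"
```

```text
t 13.85 x 29.8 y -0.2 z 52.6 Fx -7.1 Fy -3.9 Fz 3.6 w 0.0177 M [-0.86  1.17 -0.  ]
```

>>> apply_moves:
  motion:
    - [0, 0, 0, 0, 0.2, 0, 0.1]
    - [0, 0, 0, 0, 0.4, 0, 0.1]
    - [0, 0, 0, 0, 0.4, 0, 0.1]

```text
time: 14.15
position: [0.6462, -0.0942, 0.0526]
eef_rot: [-0.001, 0.603, 0.798, -0.001]
ft_force: [-6.6, -5.4, 3.6]
width: 0.0178
finger_force: 40.0
```

```bash
python3 -c "
from h import *
st();save('wrist','w4')
p=load('w4')['p'][:,:,::-1];cv2.imwrite('pics/w4c.png',cv2.resize(p[120:360,100:420],(800,600)))"
```

```text
t 14.15 x 30.1 y -0.2 z 52.6 Fx -7.9 Fy -3.4 Fz 3.6 w 0.0178 M [-0.88  1.28  0.03]
```

View pics/w4c.png

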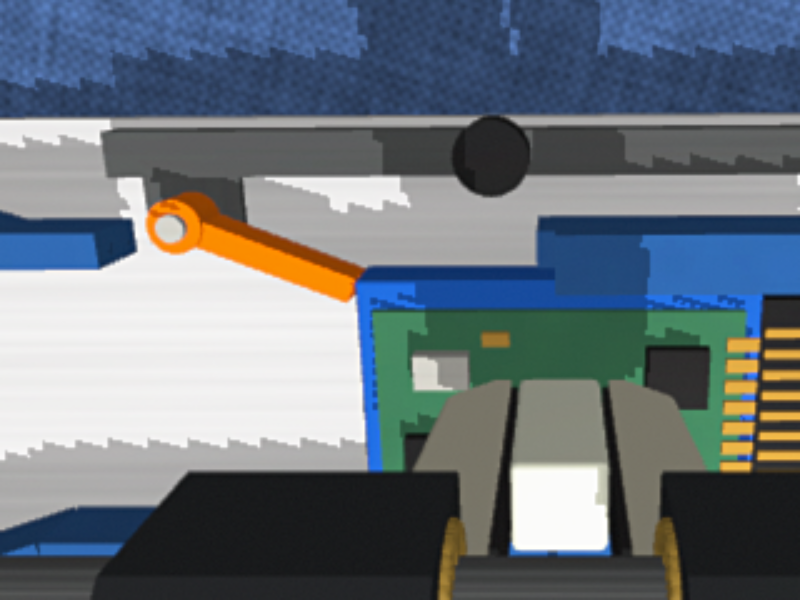

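The crop shows the pawl (hinge 172,228; tip 350,288) sitting behind the carrier's rear corner (358,270), with the front against the block. The drop in force also suggests the click. I'll check the pawl's angle against its resting angle.

```bash
python3 - <<'E'
from h import *
a=np.radians(15.94);O=np.array([.61715,-.10226]);f=np.array([np.cos(a),np.sin(a)]);l=np.array([-f[1],f[0]])
for n in('w3','w4'):
    z=load(n);W=world(z);h=cv2.cvtColor(z['p'],cv2.COLOR_RGB2HSV)
    k=(h[...,0]<20)&(h[...,1]>200)&(h[...,2]>200)&(W[...,2]>.015)&(W[...,2]<.04)
    k=cv2.morphologyEx(k.astype(np.uint8),cv2.MORPH_OPEN,np.ones((3,3)))
    _,L,s,_=cv2.connectedComponentsWithStats(k);m=L==1+s[1:,4].argmax()
    q=W[m];q=q[q[:,2]>np.median(q[:,2])-.002];X=(q[:,:2]-O)@f*1e3;Y=(q[:,:2]-O)@l*1e3
    s=X>X.min()+14
    r=np.polyfit(X[s],Y[s],1);print(n,len(X),X.min(),X.max(),Y[X>X.max()-3].mean(),'slope rad',np.arctan(r[0]),np.median(q[:,2]))
E
```

```text
w3 353 -48.8910167796989 -16.99174591523756 25.890139649146807 slope rad -0.3862691920125138 0.019977341647555658
w4 784 -58.855798824246214 -15.595749682142785 26.115183279536662 slope rad -0.3754228563765399 0.02026883500996736
```

The pawl is back at its resting angle (-0.375 against -0.386 rad), so it has clicked in. I'll ease off, then release.

>>> apply_moves:
  motion:
    - [0, 0, 0, 0, -0.3, -0.1, 0.1]
    - [0, 0, 0, 0, -0.6, -0.2, 0.1]
    - [0, 0, 0, 0, -0.9, -0.2, 0.1]
    - [0, 0, 0, 0, -0.9, -0.2, 0.1]

```text
time: 14.6
position: [0.6457, -0.0942, 0.0526]
eef_rot: [-0.0, 0.603, 0.798, -0.001]
ft_force: [-2.6, -3.8, -0.3]
width: 0.0178
finger_force: 40.0
```

```bash
python3 -c "
from h import *
st()"
```

```text
t 14.6 x 29.7 y -0.1 z 52.6 Fx -3.5 Fy -3.0 Fz -0.3 w 0.0178 M [-0.83  0.77  0.01]
```

>>> apply_moves:
  motion:
    - [0, 0, 0, 0, -0.3, 0, 0.3]
    - [0, 0, 0, 0, -0.3, 0, 0.45]
    - [0, 0, 0, 0, -0.3, 0, 0.45]
    - [0, 0, 0, 0, -0.3, 0, 0.45]
    - [0, 0, 0, 0, -0.3, 0, 0.45]

```text
time: 15.1
position: [0.6462, -0.0933, 0.0529]
eef_rot: [0.0, 0.603, 0.798, 0.0]
ft_force: [-0.6, 0.6, 0.0]
width: 0.0417
finger_force: 0.0
```

>>> apply_moves:
  motion:
    - [0, 0, 0, 0, 0, -5, 0.45]
    - [0, 0, 0, 0, 0, -20, 0.45]
    - [0, 0, 0, 0, 0, -50, 0.45]
    - [0, 0, 0, 0, 0, -90, 0.45]
    - [0, 0, 0, 0, 0, -130, 0.45]

```text
time: 15.6
position: [0.6458, -0.0934, 0.1853]
eef_rot: [0.0, 0.603, 0.798, 0.0]
ft_force: [0.4, -0.7, -0.4]
width: 0.0418
finger_force: 0.0
```

>>> apply_moves:
  motion:
    - [0, 0, 0, -40, 0, 0, 0.45]
    - [0, 0, 0, -80, 0, 0, 0.45]
    - [0, 0, 0, -80, 0, 0, 0.45]
    - [0, 0, 0, -80, 0, 0, 0.45]

```text
time: 16.0
position: [0.6681, -0.1713, 0.1839]
eef_rot: [0.0, 0.603, 0.797, 0.0]
ft_force: [-0.2, 0.6, 0.1]
width: 0.0418
finger_force: 0.0
```

```bash
python3 -c "
from h import *
st();save('wrist','w5')"
```

```text
t 16.0 x 30.0 y -80.4 z 183.9 Fx -0.1 Fy 0.6 Fz 0.1 w 0.0418 M [-0.07 -0.02  0.04]
```

View pics/w5.png

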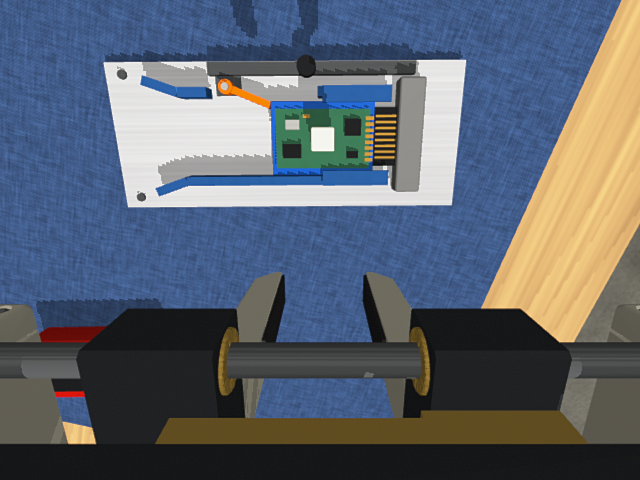

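The carrier sits at (322,138), held between the pawl tip at (270,105) and the block at (383,138), and the gripper is clear of it. Handing in.

```bash
python3 -c "
from h import *
print(job.finish_job())"
```

```text
the job is handed in; nothing more can be done
None
```

The blue carrier is in the test dock, held against the contact block by the clicked-in pawl and released. The push peaked at about 10 N in the readings, and I handed the job in at about 16 s. I didn't touch the screwdriver, jar or meter.

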